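# Snap the bearing cover home on a gear unit

## Robot

A 6-joint arm with a two-finger parallel gripper is mounted at the origin on the work surface. World frame = base frame: x ahead of the robot, y to its left, z up, the work surface at z = 0. Lengths are in m, angles in rad, forces in N, time in s.
With the tool pointing down it reaches from about 0.35 to 0.775 m from the base axis. Payload 5.5 kg.
Tool frame: the origin (TCP) lies at the very end of the fingers, on their centre line; the grasp point (between the pads) lies 19 mm behind it; z points along the fingers, y is the line along which they close (so a half turn about z gives the same grasp; the last joint's range is limited). The gripper opens to 85 mm and grips with 20 to 120 N. Pads are 22 mm wide; open, the fingers measure 114 mm over their backs; the gripper's body (76 mm by 85 mm) begins 54 mm behind the grasp point. The pads swing forward as they close: fully open they stand 13 mm farther back than shut.
Start: joints at [1.02, 0.313, 0.046, 1.304, 0, 1.431], TCP at [0.23, 0.527, 0.198] pointing down, gripper open.
Joint ranges: [-2.76, 2.76], [-0.86, 1.69], [-1.03, 1.26], [-2.2, 2.34], [-1.47, 1.5], [-3.14, 3.14]. Speed limits (rad/s): [2.57, 2.57, 3.14, 3.14, 3.14, 3.14].

## Interface

Orientations are given as a 3x3 rotation matrix whose columns are the frame's x, y, z axes.
In Python, from cell import env, optics gives the robot as it stands.
- The arm moves only by the shell command python3 -m jog 'ROWS' [FORCE]. ROWS is text: rows parted by semicolons, each of 7 numbers parted by spaces: the turn, a rotation vector about the tool's x, y, z in units of 5 degrees (1.0 is 5 degrees), then the shift along the tool's x, y, z in units of 40 mm (1.0 is 40 mm), then the opening, from -1 (shut) to 1 (fully open). In form: wx wy wz x y z fingers; .... A call has 1 to 5 rows; each row shifts and turns the commanded pose from where the row before left it, along the tool's axes as they then stand; what a row does not reach is not made up. A row lasts 1/12 s, in which the tool goes at most 41.7 mm and 7.16 degrees, less where a joint would pass 70% of its speed; a pose out of reach is approached as far as the arm can. A call is refused whole if a number of a shift passes 1 or a number of a turn 1, either way. A call with a gripper value outside its range is refused whole. The fingers move at their own pace and stop on an object; FORCE is the grip in N (left out, the last holds). Time passes only in rows, so rows that do not move let the fingers close. It gives the time, the measured TCP pose, the force, the opening and the grip force at its end, in the units of the state.
- env.observe(): the state, without advancing time (a new reading comes with each control period).
- optics.get_image(name): name is "scene" or "top" or "wrist"; returns (picture, depth): 400x640x3 uint8, blue, green, red; 400x640 float32, m along the optical axis (not along the pixel's ray), 0 where there is no reading.
- optics.get_calibration(name): a dict with "vertical_fov" (degrees; the focal length in pixels is half the picture's height over the tangent of half this angle, whatever the lens; pixels are square), "cx", "cy" (the principal point, pixels), "position" and "orientation" of the camera in the world. Camera axes: x right, y up, looking along -z (the intrinsics and any distortion apply to the point x, -y, -z); pixel columns grow to the right and rows downward; lengths in m; the calibration is good to about 2 mm. A picture is of the moment at which its call begins: read the wrist's pose just before it. get_calibration takes no time and is no camera call; for the wrist camera it gives the pose at the moment of the call.
- env.finish_job(): hands the job in; it is judged then, once.
Trained networks look in the newest picture that a camera, given by its name, has taken for a name from the list of things; names that differ only in an ending like _2 or _b are one class to them, and where a whole thing is asked for, a point or a joint stands for the part that bears it (a point fixed in the world has none). Each returns a list of dicts, best first, with "confidence" (0 to 1); they miss things now and then, are a little off and sometimes report something else, mostly with a low value. They report only what shows in the picture. A call takes as long as a camera call. They do not tell look-alikes from the thing itself.
- optics.look_for(thing, camera): "xy" ([column, row] in pixels, amid what is visible of it).
- optics.outline_of(thing, camera): "pixels" (400x640 bool, what is visible of it) and "xy" ([column, row] in pixels, amid what is visible of it).
The state is a dict: "clock": time; "q": joint angles; "joint_velocities": joint speeds; "joint_efforts": joint torques, N m; "eef_pos": TCP position; "orientation": TCP orientation; "ft_force": force on the tool from outside, world axes, zero at the start; "torque": the same for the moment, N m; "gripper_width": finger opening in m; "finger_force": force on a finger pad.
Only numpy, scipy, OpenCV 4.12 (cv2) and the standard library are available. Lean on these libraries where they do the work, as an engineer would, in place of code of your own. Each camera call takes 0.05 s, during which the arm holds its last target. There are 200 camera calls.

## Task

One gear unit still has its orange bearing cover standing proud on its four snap hooks. Take the red-handled seating tool out of its blue holder, set it over the cover's boss and press straight down, squarely and without forcing it, until the cover clicks fully home under all four hooks, then keep it pressed home at about 15 N for a second; use the tool for this, not the gripper itself. Finally stand the tool back in its holder, let go, and leave the finished unit and everything else alone.

Things in the scene. Friction and masses are not known exactly. Their poses are not given: they have to be found in the camera images.
- unit: Gear unit still to be finished: grey housing 82 x 82 mm in a 116 x 116 x 12 mm aluminium nest plate, fixed on a dark packing block 0 to 30 mm high. Origin: centre of the plate's underside, z up. On top, on the z axis, is the round cover seat with four black spring hooks round it (towards +x, +y, -x, -y; hook tops 73 mm above the origin, hook tips 27.5 mm from the axis).
- unit_seat (a point): Centre of that unit's rigid cover seat, 62 mm above the unit's origin; the home cover's underside rests on it. Pressing the cover down, the force climbs to about 8 to 18 N over the first 3 mm; then the hooks give and it drops (sometimes with a second, smaller rise) and at about 1 mm above the seat they snap over the rim; after that the force rises steeply on the seat.
- cover: Loose orange bearing cover of that unit, 30 g: rim 59 mm across, 3 mm thick; round pressing face 45 mm across, 6 mm above the underside; central boss 20 mm across, its bevelled top 18 mm above the underside. Origin: centre of its underside, z up. Starts level on the hooks' sloping noses, underside about 8 mm above the seat. Over 40 N cracks it, so come onto the seat slowly.
- seating_tool: Seating tool, 0.2 to 0.3 kg, 107 mm tall, upright in the holder. Origin: centre of its lower end, z up along the tool. Aluminium sleeve 40 mm across, bore 24 mm across and 30 mm deep that goes over the cover's boss; black collar 54 mm across from 50 to 58 mm above the origin; then the red handle, 34 mm along the tool's x, 28 mm along its y, to 104 mm. Grip it across y.
- holder: Blue tool holder block fixed to the table, 92 x 92 x 40 mm, with one round hole 47 mm across and 32 mm deep in which the tool stands. Origin: centre of its underside on the table (z = 0).
- holder_floor (a point): Centre of the floor of the holder's hole, 8 mm above the table; the tool's lower end stands here.
- finished_unit: The other gear unit, same size and look and also on a packing block of its own height (0 to 30 mm), fixed, its cover already home (boss top 80 mm above its origin). Origin as for the unit. Leave alone.
- spare_cover_a: Spare orange cover lying in the yellow bin. Leave alone.
- spare_cover_b: Second spare orange cover lying in the yellow bin. Leave alone.
- mallet: Mallet with wooden handle and black head, 260 mm long, 60 mm across the head, lying on the table, up to 30 mm high. Origin: middle of its length. Leave alone.
- screwdriver: Green screwdriver, 190 mm, lying on the table. Leave alone.
- marker: Yellow marker pen with black cap, 131 mm, lying on the table. Leave alone.
- tub: White lidded tub, 108 mm across, 95 mm high, standing on the table. Leave alone.
There are look-alikes about, which are no part of the job. What is shaped like the seating_tool but purple or white is not meant.

How it is judged:
On the way, in this order (a step that is already met when the one before it is completed fails the run):
1. the seating tool stands squarely over the boss on the cover's pressing face (horizontal distance between seating_tool and cover below 0.004 m and z of seating_tool in the frame of cover below 0.009 m and angle between the z axis of seating_tool and the z axis of cover, either way round below 0.12 rad and contact force between seating_tool and cover above 0.5 N and z of cover in the frame of unit_seat above 0.002 m), for 0.05 s.
2. the cover is home under the four hooks and the tool keeps it pressed there with about 15 N (11 to 19 N) (z of cover in the frame of unit_seat below 0.0013 m and angle between cover's own z axis and vertical below 0.04 rad and horizontal distance between cover and unit_seat below 0.003 m and contact force between seating_tool and cover between 11 and 19 N), for 0.5 s.
At the end, for the whole second after the job is handed in: The cover lies on its seat under all four hooks (underside within 1.3 mm of the seat, within 3 mm of its centre, tilt under 0.04 rad) and the seating tool stands released and still, upright (within 0.1 rad) on the floor of its holder's hole (within 3 mm in height and 6 mm of its centre) (z of cover in the frame of unit_seat below 0.0013 m and angle between cover's own z axis and vertical below 0.04 rad and horizontal distance between cover and unit_seat below 0.003 m and horizontal distance between seating_tool and holder_floor below 0.006 m and z of seating_tool in the frame of holder_floor below 0.003 m and angle between seating_tool's own z axis and vertical below 0.1 rad and linear speed of seating_tool below 0.02 m/s); the robot touches nothing.
It fails at once if the cover is pressed with more than 40 N (contact force between cover and seating_tool above 40 N).
It fails at once if the tool presses on the cover while leaning more than 0.12 rad (7 degrees) (contact force between cover and seating_tool above 5 N and angle between seating_tool's own z axis and vertical above 0.12 rad).
It fails at once if the gripper itself pushes on the cover (contact force between any of the fingers, the arm and cover above 1 N).
It fails at once if the finished unit is touched (over 2 N) by the tool or the robot (contact force between finished_unit and seating_tool above 2 N or contact force between finished_unit and the arm above 2 N or contact force between finished_unit and the fingers above 2 N).
It fails at once if a spare cover, the mallet, screwdriver, marker or tub is moved by more than 15 mm (distance of any of spare_cover_a, spare_cover_b, mallet, screwdriver, marker, tub from where it was at the start of the episode above 0.015 m).
It also fails if it takes over 58 s, if anything falls off the work surface, if the arm or the gripper's body presses on something with over 40 N, if the wrist force passes 120 N, or if a joint passes its speed limit or range.

## Working session

There is one attempt and no reset: what is moved stays moved. The work goes in short steps, Python scripts to look and compute and a shell command to move; the robot and the scene stay as the last step left them, time stands still between calls to the robot, and variables do not carry over. Pictures are saved under pics/ and viewed, at most 11 in all, crops included, and the job is handed in when it is done.

```bash
mkdir -p pics; ls; python3 - <<'E'
from cell import env, optics
import cv2
for n in ("scene","top"):
    p,d=optics.get_image(n); cv2.imwrite(f"pics/{n}0.png",p)
    c=optics.get_calibration(n); print(n,c)
    for t in ("seating_tool","holder","unit","finished_unit","cover"):
        print(t,[(round(r["confidence"],2),[round(float(v)) for v in r["xy"]]) for r in optics.look_for(t,n)])
s=env.observe(); print(s)
E
```

```text
pics
scene {'vertical_fov': 44.10766730926006, 'cx': 317.32520816671604, 'cy': 199.98850142495425, 'position': array([1.18709255, 0.93069796, 0.90666957]), 'orientation': array([[-0.82989451, -0.32430733,  0.45398223],
       [ 0.55786247, -0.49406952,  0.66684689],
       [ 0.00803545,  0.80667222,  0.59094447]])}
seating_tool [(0.91, [351, 247]), (0.83, [323, 274]), (0.72, [385, 235])]
holder [(0.57, [351, 265])]
unit [(0.81, [303, 177])]
finished_unit [(0.6, [337, 210]), (0.48, [390, 308])]
cover [(0.48, [299, 162]), (0.38, [485, 310])]
top {'vertical_fov': 43.49939631938125, 'cx': 317.73285844071205, 'cy': 202.30905366722823, 'position': array([0.43508601, 0.05350327, 1.77039277]), 'orientation': array([[ 7.41754154e-04,  9.97326462e-01, -7.30710453e-02],
       [-9.99802912e-01,  2.18928665e-03,  1.97318314e-02],
       [ 1.98390511e-02,  7.30420076e-02,  9.97131525e-01]])}
seating_tool [(0.75, [265, 229]), (0.7, [248, 161]), (0.65, [266, 196])]
holder [(0.62, [271, 194])]
unit [(0.66, [369, 229])]
finished_unit [(0.73, [320, 230])]
cover [(0.59, [379, 226])]
{'clock': 0.6, 'q': array([ 1.02042225e+00,  3.13121882e-01,  4.61183274e-02,  1.30358063e+00,
       -2.06614621e-05,  1.43123792e+00]), 'joint_velocities': array([ 1.94882897e-03, -1.15710427e-03,  4.32226563e-04,  1.30470150e-03,
       -6.28294065e-04, -6.31824185e-07]), 'joint_efforts': array([-1.22684072e-03, -4.80149889e+01,  2.98664725e+01,  3.15864900e-04,
       -1.12184612e-04,  1.68073150e-06]), 'eef_pos': array([0.22965767, 0.52721562, 0.19827518]), 'orientation': array([[-9.16795381e-01,  3.99357250e-01,  1.28561300e-04],
       [ 3.99357268e-01,  9.16795366e-01,  1.70007679e-04],
       [-4.99706048e-05,  2.07204144e-04, -9.99999977e-01]]), 'ft_force': array([ 0.32089125, -0.11837771,  0.93718553]), 'torque': array([-0.01991611,  0.02955591,  0.01152169]), 'finger_force': 0.0, 'gripper_width': 0.08556039656353251}
```

View pics/scene0.png

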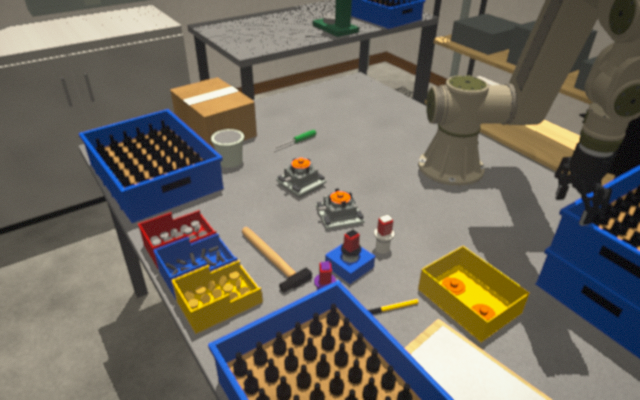

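View pics/top0.png

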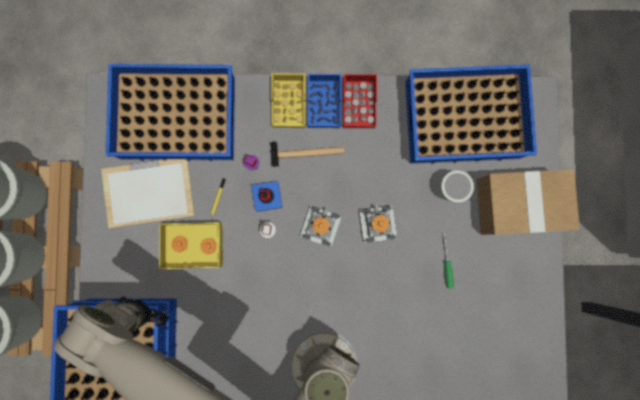

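Tool candidates in the scene view are red in the blue holder (351,247), purple (323,274), and white with a red top (385,235). In the top view they are at (266,196), (250,161) and (267,229). By the description I choose the red one in the blue holder. The two units are at (321,225) and (378,223) in the top view, and depth should show which has the proud cover.

```bash
cat > h.py <<'E'
from cell import env, optics
import numpy as np, cv2
np.set_printoptions(precision=4,suppress=True)
def cloud(n):
    """picture, world points (400x640x3, nan where no depth), calibration"""
    c=optics.get_calibration(n); p,d=optics.get_image(n)
    f=200/np.tan(np.radians(c["vertical_fov"])/2)
    v,u=np.mgrid[:400,:640].astype(float)
    x,y=(u-c["cx"])/f,(v-c["cy"])/f
    if any(k in c for k in ("distortion","dist","k1")):
        k=c.get("distortion",c.get("dist")); K=np.array([[f,0,c["cx"]],[0,f,c["cy"]],[0,0,1]])
        q=cv2.undistortPoints(np.stack([u.ravel(),v.ravel()],1)[:,None],K,np.array(k,float)).reshape(400,640,2); x,y=q[...,0],q[...,1]
    d=np.where(d>0,d,np.nan)
    P=np.stack([x*d,-y*d,-d],-1)@c["orientation"].T+c["position"]
    return p,P,c
def hsv(p): return cv2.cvtColor(p,cv2.COLOR_BGR2HSV)
E
python3 - <<'E'
from h import *
for n,us in (("top",[(321,225),(378,223)]),("scene",[(340,197),(301,163)])):
    p,P,c=cloud(n); H=hsv(p)
    m=(H[...,0]>4)&(H[...,0]<20)&(H[...,1]>170)&(H[...,2]>120)
    for u,v in us:
        w=np.zeros((400,640),bool); w[v-14:v+15,u-14:u+15]=1
        Q=P[m&w]; A=P[w]
        print(n,(u,v),len(Q),"xyz med",np.nanmedian(Q,0),"z pct",np.nanpercentile(Q[:,2],[5,50,95,100]))
        r=np.hypot(*(A[:,:2]-np.nanmedian(Q,0)[:2]).T)
        h=np.histogram(A[r<.08][:,2],bins=np.arange(-.01,.13,.005)); print(h[0])
    for nm,uv in (("tool",(266,196) if n=="top" else (351,240)),):
        print(nm,P[uv[1],uv[0]])
c=optics.get_calibration("wrist"); print(c)
E
```

```text
top (321, 225) 0 xyz med [nan nan nan] z pct nan
[0 0 0 0 0 0 0 0 0 0 0 0 0 0 0 0 0 0 0 0 0 0 0 0 0 0 0 0]
top (378, 223) 0 xyz med [nan nan nan] z pct nan
[0 0 0 0 0 0 0 0 0 0 0 0 0 0 0 0 0 0 0 0 0 0 0 0 0 0 0 0]
tool [0.5768 0.1918 0.1166]
scene (340, 197) 193 xyz med [0.4873 0.0176 0.075 ] z pct [0.0693 0.075  0.0866 0.0896]
[  0   0   0   0   0   0   0   2   3   3  15  29  62 124  40  51 129  77
  19  24   0   0   0   0   0   0   0   0]
scene (301, 163) 149 xyz med [ 0.4954 -0.1826  0.0884] z pct [0.0832 0.0884 0.1007 0.1046]
[  0   0   0   0   0   0   0   0   1   3   6   9  26  35 108  48  39  35
  35  98  28  11  13   1   0   0   0   0]
tool [0.5961 0.2123 0.1065]
{'vertical_fov': 68.70973131646383, 'cx': 321.21213083166543, 'cy': 202.37672556816761, 'position': array([0.1636, 0.5564, 0.3743]), 'orientation': array([[ 0.3998, -0.8787, -0.2608],
       [ 0.9166,  0.3834,  0.1134],
       [ 0.0003, -0.2844,  0.9587]])}
  return np.nanmean(a, axis, out=out, keepdims=keepdims)
  return np.nanmean(a, axis, out=out, keepdims=keepdims)
```

```bash
python3 -m jog '0 0 0 0 0 -1 1; 0 0 0 -.8 -.3 -.4 1; 0 0 0 -.85 -.3 -.2 1; 0 0 0 -.85 -.3 -.2 1; 0 0 0 -.85 -.3 -.2 1'; python3 -m jog '0 0 0 -.85 -.3 -.2 1; 0 0 0 -.85 -.3 -.2 1; 0 0 0 -.85 -.3 -.2 1; 0 0 0 -.85 -.3 -.2 1; 0 0 0 -.85 -.3 -.2 1'
```

```text
clock: 1.12
eef_pos: [0.3341, 0.4289, 0.279]
orientation: [[-0.917, 0.398, 0.001], [0.398, 0.917, 0.001], [-0.0, 0.001, -1.0]]
ft_force: [1.6, -0.1, 0.1]
gripper_width: 0.0852
finger_force: 0.0
clock: 1.53
eef_pos: [0.4663, 0.3054, 0.3189]
orientation: [[-0.917, 0.399, 0.001], [0.399, 0.917, 0.0], [-0.0, 0.001, -1.0]]
ft_force: [-0.1, 0.2, 0.1]
gripper_width: 0.0858
finger_force: 0.0
```

```bash
python3 - <<'E'
from h import *
p,P,c=cloud("wrist"); cv2.imwrite("pics/w1.png",p); print(c)
for t in ("seating_tool","holder","unit","finished_unit","cover"):
    for r in optics.look_for(t,"wrist"):
        u,v=[int(round(float(a))) for a in r["xy"]]; print(t,round(r["confidence"],2),(u,v),P[v,u])
E
```

```text
{'vertical_fov': 68.70973131646383, 'cx': 321.21213083166543, 'cy': 202.37672556816761, 'position': array([0.4002, 0.3345, 0.4949]), 'orientation': array([[ 0.3998, -0.8786, -0.2612],
       [ 0.9166,  0.3835,  0.1132],
       [ 0.0007, -0.2847,  0.9586]])}
seating_tool 0.78 (343, 301) [0.6836 0.2504 0.0784]
seating_tool 0.75 (290, 259) [0.5679 0.2114 0.1048]
seating_tool 0.74 (256, 196) [0.4627 0.2081 0.1004]
holder 0.63 (295, 240) [0.569  0.2124 0.0348]
unit 0.89 (80, 282) [ 0.4851 -0.1497  0.0562]
finished_unit 0.88 (173, 238) [0.4779 0.0416 0.0612]
cover 0.68 (48, 299) [ 0.4838 -0.1803  0.0884]
```

View pics/w1.png

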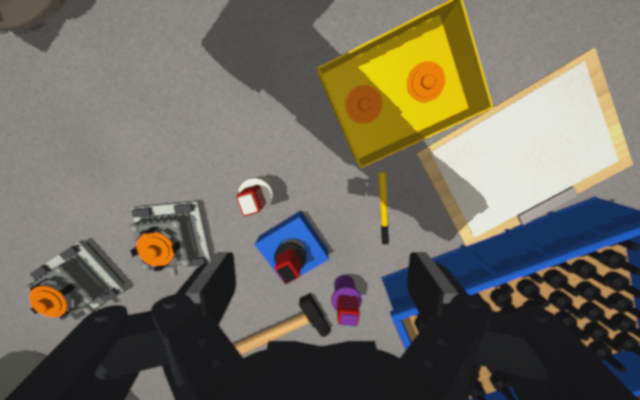

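The picture shows the red tool in the blue holder at (288,262), the purple tool at (346,300) and the white one at (250,195). The units are at (155,248) and (50,300). Next is a closer view over the red tool.

```bash
python3 -m jog '0 0 0 -.72 -.28 .4 1; 0 0 0 -.72 -.28 .4 1; 0 0 0 -.72 -.28 .4 1; 0 0 0 -.72 -.28 .4 1; 0 0 0 -.72 -.28 .4 1';python3 -m jog '0 0 0 0 0 0 1; 0 0 0 0 0 0 1'
python3 - <<'E'
from h import *
p,P,c=cloud("wrist"); cv2.imwrite("pics/w2.png",p)
H=hsv(p)
z=P[...,2]
red=((H[...,0]<6)|(H[...,0]>172))&(H[...,1]>120)&(H[...,2]>60)
blue=(H[...,0]>105)&(H[...,0]<125)&(H[...,1]>130)&(H[...,2]>60)
near=np.hypot(P[...,0]-.577,P[...,1]-.197)<.09
t=red&near&(z>.095); print("top z hist",np.histogram(z[red&near],bins=np.arange(.05,.13,.005)))
zt=np.nanpercentile(z[t],90); m=red&near&(z>zt-.004)
for nm,m in (("handle top",m),("holder top",blue&near&(abs(z-.04)<.005))):
    Q=P[m][:,:2].astype(np.float32); r=cv2.minAreaRect(Q*1000); print(nm,len(Q),r,np.median(P[m],0))
for t in ("seating_tool","holder"):
    for r in optics.look_for(t,"wrist"):
        u,v=[int(round(float(a))) for a in r["xy"]]; print(t,round(r["confidence"],2),(u,v),P[v,u])
E
```

```text
clock: 2.25
eef_pos: [0.5745, 0.1988, 0.2375]
orientation: [[-0.918, 0.396, -0.0], [0.396, 0.918, 0.0], [0.0, 0.0, -1.0]]
ft_force: [0.5, 0.8, 0.3]
gripper_width: 0.0851
finger_force: 0.0
clock: 2.42
eef_pos: [0.574, 0.198, 0.2363]
orientation: [[-0.917, 0.4, -0.004], [0.4, 0.917, -0.0], [0.003, -0.002, -1.0]]
ft_force: [-0.1, 0.0, 0.0]
gripper_width: 0.0852
finger_force: 0.0
top z hist (array([  0,   0,   3,  33,  12,  15,  18,  19,  22,  27,  29,  66, 244,
        59,   0]), array([0.05 , 0.055, 0.06 , 0.065, 0.07 , 0.075, 0.08 , 0.085, 0.09 ,
       0.095, 0.1  , 0.105, 0.11 , 0.115, 0.12 , 0.125]))
handle top 217 ((580.8179321289062, 213.4412078857422), (30.040861129760742, 53.784278869628906), 8.391205787658691) [0.5783 0.2036 0.1127]
holder top 3249 ((584.5404052734375, 199.35581970214844), (91.66831970214844, 91.73267364501953), 8.931377410888672) [0.5717 0.206  0.0403]
seating_tool 0.89 (281, 93) [0.4723 0.1996 0.1078]
seating_tool 0.81 (326, 186) [0.574  0.2036 0.1151]
seating_tool 0.69 (391, 244) [0.6809 0.2453 0.0807]
holder 0.89 (322, 161) [0.5586 0.2058 0.0391]
```

View pics/w2.png

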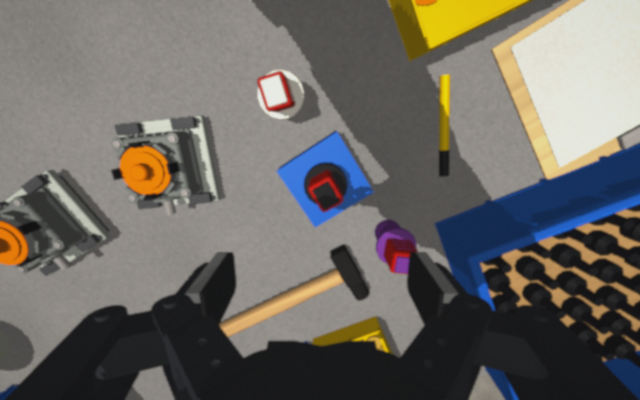

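The wrist view shows the red handle with a black cap at (324,188) in the blue holder at (325,178). The white look-alike is at (280,92) and the purple one at (396,245). Next I'll refine the tool and holder poses and measure the units from the same kind of picture.

```bash
cat >> h.py <<'E'
def comp(m,uv):
    """connected component of mask nearest to pixel uv"""
    n,l=cv2.connectedComponents(m.astype(np.uint8)); ys,xs=np.nonzero(m)
    i=np.argmin((xs-uv[0])**2+(ys-uv[1])**2); return l==l[ys[i],xs[i]]
def rect(P,m):
    r=cv2.minAreaRect((P[m][:,:2]*1000).astype(np.float32)); return np.round(np.r_[r[0],r[1],r[2]],1)
E
python3 - <<'E'
from h import *
for k in range(2):
    p,P,c=cloud("wrist"); H=hsv(p); z=P[...,2]
    blue=(H[...,0]>100)&(H[...,0]<128)&(H[...,1]>120)&(H[...,2]>50)&(abs(z-.04)<.006)
    m=comp(cv2.erode(blue.astype(np.uint8),np.ones((2,2)))>0,(300,170)); print("holder",rect(P,m),m.sum())
    # hole centre: inner contour of top face
    cs,h=cv2.findContours(m.astype(np.uint8),cv2.RETR_CCOMP,cv2.CHAIN_APPROX_NONE)
    t=(z>.100)&(z<.125)&(np.hypot(P[...,0]-.577,P[...,1]-.2)<.05); t=comp(t,(326,186))
    print("handle",rect(P,t),t.sum(),P[t].mean(0),np.percentile(z[t],[10,50,90]))
    tt=t&(z>.109); print("handle top",rect(P,tt),P[tt].mean(0))
    col=(z>.052)&(z<.070)&(np.hypot(P[...,0]-.577,P[...,1]-.2)<.05)
    print("collar",rect(P,col), P[col].mean(0))
cv2.imwrite("pics/w2c.png",cv2.resize(p[120:240,250:410],None,fx=4,fy=4,interpolation=cv2.INTER_CUBIC))
# orange covers
m=(H[...,0]>4)&(H[...,0]<20)&(H[...,1]>150)&(H[...,2]>100)
for uv in ((145,168),(8,240)):
    Q=P[comp(m,uv)]; top=Q[Q[:,2]>np.nanpercentile(Q[:,2],97)-.003]
    print("cover",uv,len(Q),np.nanpercentile(Q[:,2],[5,30,50,97]),top.mean(0))
E
```

```text
holder [585.  199.6  90.2  90.    8.9] 2917
handle [583.5 199.4  34.1  28.1   7. ] 814 [0.5814 0.2001 0.1132] [0.1093 0.1147 0.1163]
handle top [583.4 199.4  33.8  27.7   6.8] [0.5822 0.1998 0.114 ]
collar [580.1 199.6  53.5  46.6  82.6] [0.575  0.2037 0.0661]
holder [585.  199.7  90.1  90.    9. ] 2910
handle [583.5 199.4  34.1  28.    6.5] 814 [0.5814 0.2001 0.1133] [0.1093 0.1147 0.1164]
handle top [583.5 199.5  33.7  27.5   6.3] [0.5822 0.1999 0.114 ]
collar [580.2 199.9  53.   46.9  82.1] [0.5751 0.2038 0.0661]
cover (145, 168) 1948 [0.0701 0.0718 0.0737 0.0865] [0.4813 0.013  0.0858]
cover (8, 240) 921 [0.0842 0.0856 0.0869 0.0897] [ 0.494  -0.1785  0.0883]
```

View pics/w2c.png

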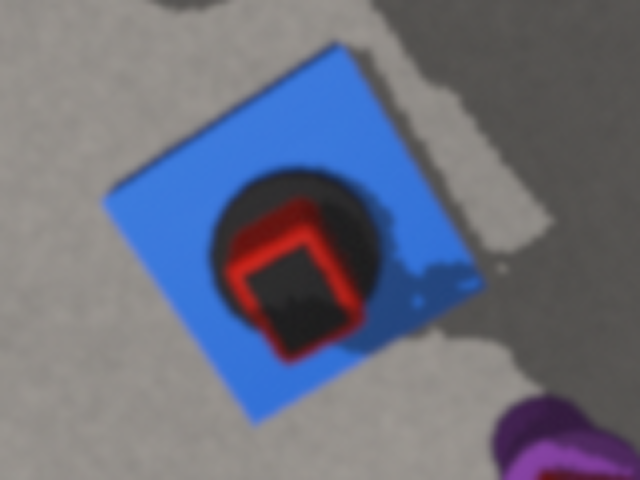

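```bash
python3 -m jog '0 0 -1 0 0 -.3 1; 0 0 -1 0 0 -.3 1; 0 0 -1 0 0 -.3 1;0 0 -1 0 0 -.3 1; 0 0 -1 0 0 -.3 1' >/dev/null; python3 -m jog '0 0 -1 0 0 -.3 1; 0 0 0 .34 -.84 0 1;0 0 0 .34 -.84 0 1;0 0 0 .34 -.84 0 1;0 0 0 .34 -.84 0 1'; python3 -m jog '0 0 0 .34 -.84 0 1;0 0 0 .34 -.84 0 1;0 0 0 .34 -.84 0 1;0 0 0 .34 -.84 0 1;0 0 0 0 0 0 1'
python3 - <<'E'
from h import *
import time
p,P,c=cloud("wrist"); cv2.imwrite("pics/w3.png",p); H=hsv(p)
for t in ("unit","finished_unit","cover"):
    for r in optics.look_for(t,"wrist"):
        u,v=[int(round(float(a))) for a in r["xy"]]; print(t,round(r["confidence"],2),(u,v),P[v,u])
m=(H[...,0]>4)&(H[...,0]<20)&(H[...,1]>150)&(H[...,2]>100)
n,l,st,ce=cv2.connectedComponentsWithStats(m.astype(np.uint8))
for i in range(1,n):
    if st[i,4]<300: continue
    Q=P[l==i]; zt=np.nanpercentile(Q[:,2],97); T=Q[Q[:,2]>zt-.004]
    (cx,cy),r=cv2.minEnclosingCircle((Q[:,:2]*1000).astype(np.float32))
    print("cover",ce[i],len(Q),"z",np.nanpercentile(Q[:,2],[5,20,50,97]),"boss",T.mean(0),"circ",cx,cy,r)
    R=np.hypot(P[...,0]-cx/1e3,P[...,1]-cy/1e3)
    print(np.histogram(P[...,2][(R<.082)],bins=np.arange(0,.12,.004)))
E
```

```text
clock: 3.5
eef_pos: [0.5351, 0.0583, 0.3111]
orientation: [[-0.993, -0.115, 0.002], [-0.115, 0.993, -0.0], [-0.002, -0.0, -1.0]]
ft_force: [0.1, -0.3, -0.9]
gripper_width: 0.0854
finger_force: 0.0
clock: 3.92
eef_pos: [0.4958, -0.0855, 0.3112]
orientation: [[-0.994, -0.108, 0.001], [-0.108, 0.994, -0.003], [-0.001, -0.003, -1.0]]
ft_force: [-0.0, 0.2, -0.4]
gripper_width: 0.0854
finger_force: 0.0
unit 0.76 (265, 143) [ 0.4692 -0.1674  0.0737]
finished_unit 0.72 (383, 157) [ 0.4705 -0.0015  0.0755]
cover 0.92 (248, 156) [ 0.4855 -0.184   0.1004]
cover 0.25 (472, 223) [0.5646 0.1678 0.0405]
cover [247.4108 155.7161] 1497 z [0.0836 0.085  0.0873 0.1004] boss [ 0.4884 -0.1883  0.0996] circ 490.12213134765625 -190.2252197265625 31.82149314880371
(array([1489,    0,    0,    7,   17,  455,  893,  140,  739,   52,   26,
         45,   98,   48,  118,  927,  191,   42,   48,  154,  120,  918,
        346,   14,  119,   66,    0,    0,    0]), array([0.   , 0.004, 0.008, 0.012, 0.016, 0.02 , 0.024, 0.028, 0.032,
       0.036, 0.04 , 0.044, 0.048, 0.052, 0.056, 0.06 , 0.064, 0.068,
       0.072, 0.076, 0.08 , 0.084, 0.088, 0.092, 0.096, 0.1  , 0.104,
       0.108, 0.112, 0.116]))
cover [390.1093 164.5172] 1336 z [0.0703 0.0712 0.0737 0.0865] boss [0.4809 0.011  0.0857] circ 480.8003234863281 13.444071769714355 32.30005645751953
(array([1638,    1,   17,   40, 1168,  106,  420,  421,   25,   33,   66,
         87,   52,  467,  676,   55,   41,  552,  763,  131,   33,  151,
          2,    0,    0,    0,    0,    0,    0]), array([0.   , 0.004, 0.008, 0.012, 0.016, 0.02 , 0.024, 0.028, 0.032,
       0.036, 0.04 , 0.044, 0.048, 0.052, 0.056, 0.06 , 0.064, 0.068,
       0.072, 0.076, 0.08 , 0.084, 0.088, 0.092, 0.096, 0.1  , 0.104,
       0.108, 0.112, 0.116]))
```

View pics/w3.png

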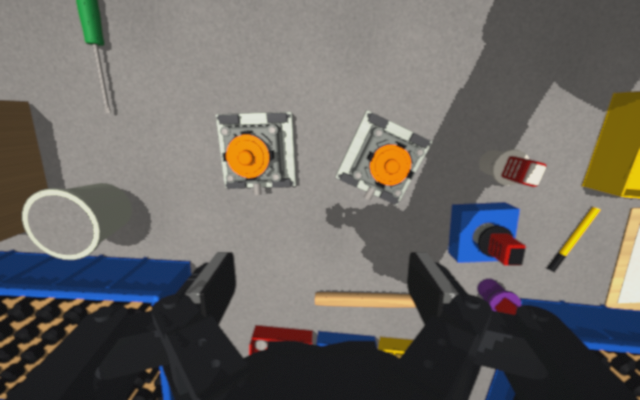

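Relative to their plates and housings (levels about 6.5 mm apart), the cover at (247,156), y≈-0.19, stands about 8 mm higher than the one at (390,165). So the far unit at y≈-0.19 is the one to finish. Next is a closer look directly over it.

```bash
python3 -m jog '0 0 0 .14 -.85 .4 1;0 0 0 .15 -.85 .5 1;0 0 0 .14 -.85 .6 1;0 0 0 0 0 0 1;0 0 0 0 0 0 1'
cat >> h.py <<'E'
from scipy.optimize import least_squares
def circ(Q):
    Q=Q[:,:2]; f=least_squares(lambda a:np.hypot(Q[:,0]-a[0],Q[:,1]-a[1])-a[2],[*Q.mean(0),.02],loss="soft_l1",f_scale=.001); return f.x
def cover(p,P,uv):
    """boss top and rim circles of the orange cover near uv"""
    H=hsv(p); m=(H[...,0]>4)&(H[...,0]<20)&(H[...,1]>150)&(H[...,2]>100); m=comp(m,uv); z=P[...,2]
    zt=np.nanpercentile(z[m],98); out={"ztop":zt}
    for nm,mm in (("boss",m&(z>zt-.004)),("rim",m)):
        mm=comp(mm,uv); e=max(cv2.findContours(mm.astype(np.uint8),cv2.RETR_EXTERNAL,cv2.CHAIN_APPROX_NONE)[0],key=len)[:,0]
        Q=P[e[:,1],e[:,0]]; Q=Q[np.isfinite(Q[:,0])]; out[nm]=circ(Q); out[nm+"_n"]=len(Q)
    R=np.hypot(P[...,0]-out["boss"][0],P[...,1]-out["boss"][1])
    out["face"]=np.nanmedian(z[m&(R>.014)&(R<.020)]); out["rimz"]=np.nanmedian(z[m&(R>.0245)&(R<.0285)])
    return out
E
python3 - <<'E'
from h import *
s=env.observe(); print(s["eef_pos"])
for k in range(2):
    p,P,c=cloud("wrist")
    print(cover(p,P,(321,190)))
o=cover(p,P,(321,190)); R=np.hypot(*(P[...,:2]-o["boss"][:2]).transpose(2,0,1))
h=np.histogram(P[...,2][R<.085],bins=np.arange(.01,.11,.002)); print([(round(float(b),3),int(a)) for a,b in zip(*h) if a>60])
cv2.imwrite("pics/w4.png",cv2.resize(p[60:320,190:450],None,fx=2.2,fy=2.2))
E
```

```text
clock: 4.53
eef_pos: [0.491, -0.1838, 0.2487]
orientation: [[-0.994, -0.112, -0.003], [-0.112, 0.994, 0.002], [0.003, 0.002, -1.0]]
ft_force: [1.0, 1.4, 0.3]
gripper_width: 0.0852
finger_force: 0.0
[ 0.491  -0.1838  0.2487]
{'ztop': np.float64(0.10066180157300689), 'boss': array([ 0.4884, -0.1889,  0.0095]), 'boss_n': 46, 'rim': array([ 0.4886, -0.1888,  0.0293]), 'rim_n': 137, 'face': np.float64(0.08808238538076485), 'rimz': np.float64(0.0850863916807584)}
{'ztop': np.float64(0.10083502823994778), 'boss': array([ 0.4885, -0.189 ,  0.0094]), 'boss_n': 48, 'rim': array([ 0.4886, -0.1888,  0.0293]), 'rim_n': 137, 'face': np.float64(0.08807402798478967), 'rimz': np.float64(0.08507864264499732)}
[(0.022, 582), (0.024, 1311), (0.026, 92), (0.03, 71), (0.032, 329), (0.034, 521), (0.05, 68), (0.058, 108), (0.06, 431), (0.062, 819), (0.064, 185), (0.076, 147), (0.082, 100), (0.084, 712), (0.086, 509), (0.088, 483), (0.098, 138), (0.1, 88)]
```

View pics/w4.png

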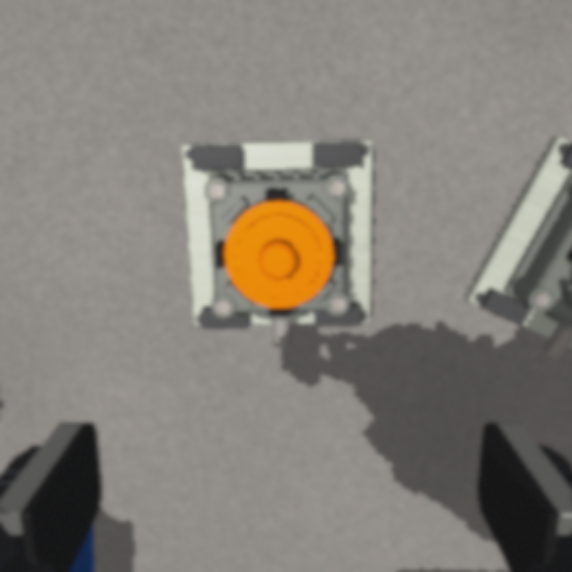

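The cover rim rides on top of the four black hooks (crop centre (279,258)), so this unit is the unfinished one. I'll go back to the tool with the same yaw.

```bash
python3 -m jog '0 0 0 -.34 .93 0 1;0 0 0 -.34 .93 0 1;0 0 0 -.34 .93 0 1;0 0 0 -.34 .93 0 1;0 0 0 -.34 .93 0 1' >/dev/null; python3 -m jog '0 0 0 -.34 .93 0 1;0 0 0 -.34 .93 0 1;0 0 0 -.34 .93 0 1;0 0 0 -.34 .93 0 1;0 0 0 -.34 .93 0 1'; python3 -m jog '0 0 0 0 0 0 1;0 0 0 0 0 0 1'
cat >> h.py <<'E'
def tool(P,xy=(.5835,.1995),zb=(.100,.125)):
    z=P[...,2]; t=(z>zb[0])&(z<zb[1])&(np.hypot(P[...,0]-xy[0],P[...,1]-xy[1])<.045)
    u=np.argwhere(t).mean(0)[::-1]; t=comp(t,u); return rect(P,t),np.percentile(z[t],[50,95])
def holder(p,P):
    H=hsv(p); z=P[...,2]
    b=(H[...,0]>100)&(H[...,0]<128)&(H[...,1]>120)&(H[...,2]>50)&(abs(z-.04)<.006)&(np.hypot(P[...,0]-.585,P[...,1]-.2)<.08)
    n,l,st,_=cv2.connectedComponentsWithStats(b.astype(np.uint8)); return rect(P,l==1+np.argmax(st[1:,4]))
E
python3 - <<'E'
from h import *
s=env.observe(); print(s["eef_pos"],s["orientation"])
for k in range(2):
    p,P,c=cloud("wrist"); print(tool(P),holder(p,P))
s=env.observe(); R=s["orientation"]; d=np.array([.5835,.1995,.085])-s["eef_pos"]; print("units",R.T@d/.04)
E
```

```text
clock: 5.47
eef_pos: [0.5843, 0.2051, 0.2522]
orientation: [[-0.993, -0.116, 0.003], [-0.116, 0.993, 0.001], [-0.003, 0.001, -1.0]]
ft_force: [1.1, -0.8, 0.1]
gripper_width: 0.0855
finger_force: 0.0
clock: 5.63
eef_pos: [0.5841, 0.2048, 0.251]
orientation: [[-0.993, -0.119, 0.001], [-0.119, 0.993, 0.0], [-0.001, 0.0, -1.0]]
ft_force: [0.2, -0.4, -0.0]
gripper_width: 0.0852
finger_force: 0.0
[0.5841 0.2048 0.251 ] [[-0.9928 -0.1194  0.0011]
 [-0.1194  0.9928  0.0004]
 [-0.0012  0.0003 -1.    ]]
(array([583. , 199. ,  33.6,  27. ,   6.8]), array([0.1149, 0.1168])) [584.4 199.3  91.9  91.7   8.8]
(array([582.8, 199.5,  33.2,  27. ,   6.6]), array([0.1148, 0.1167])) [584.4 199.1  91.8  91.5   8.9]
units [ 0.0263 -0.0517  4.1549]
```

```bash
python3 -m jog '0 0 0 .04 -.13 .8 1;0 0 0 0 0 .8 1;0 0 0 0 0 .8 1;0 0 0 0 0 .8 1;0 0 0 0 0 .6 1'; python3 -m jog '0 0 0 0 0 .3 1;0 0 0 0 0 .3 1;0 0 0 0 0 0 1'
python3 - <<'E'
from h import *
s=env.observe(); R=s["orientation"]; d=np.array([.583,.1993,.073])-s["eef_pos"]; print("units",R.T@d/.04)
E
```

```text
clock: 6.15
eef_pos: [0.5825, 0.1935, 0.0968]
orientation: [[-0.994, -0.111, -0.001], [-0.111, 0.994, -0.0], [0.001, -0.0, -1.0]]
ft_force: [-0.6, 1.0, -0.5]
gripper_width: 0.0856
finger_force: 0.0
clock: 6.4
eef_pos: [0.5817, 0.1934, 0.0723]
orientation: [[-0.994, -0.111, -0.004], [-0.111, 0.994, -0.001], [0.004, -0.0, -1.0]]
ft_force: [-0.4, -0.0, -0.6]
gripper_width: 0.0852
finger_force: 0.0
units [-0.0487  0.1437 -0.0166]
```

```bash
python3 -m jog '0 0 0 -.04 .14 0 1;0 0 0 0 0 0 1;0 0 0 0 0 0 1'
python3 - <<'E'
from h import *
for k in range(2):
    s=env.observe(); R=s["orientation"]; d=np.array([.583,.1993,.073])-s["eef_pos"]; print(s["eef_pos"],"units",R.T@d/.04)
    optics.get_image("wrist")
E
```

```text
clock: 6.65
eef_pos: [0.5858, 0.2011, 0.0761]
orientation: [[-0.994, -0.112, 0.003], [-0.112, 0.994, 0.001], [-0.003, 0.0, -1.0]]
ft_force: [-0.5, -0.2, 0.3]
gripper_width: 0.0854
finger_force: 0.0
[0.5858 0.2011 0.0761] units [ 0.074  -0.0365  0.0771]
[0.5857 0.2011 0.076 ] units [ 0.0721 -0.0366  0.0741]
```

```bash
python3 -m jog '0 0 0 .06 -.03 .05 -1;0 0 0 0 0 0 -1;0 0 0 0 0 0 -1;0 0 0 0 0 0 -1;0 0 0 0 0 0 -1' 70;python3 -m jog '0 0 0 0 0 0 -1;0 0 0 0 0 0 -1;0 0 0 0 0 0 -1'
python3 - <<'E'
from h import *
for k in range(2):
    s=env.observe(); print(s["eef_pos"]); p,P,c=cloud("wrist")
cv2.imwrite("pics/w5.png",p)
print(P[200:400:20,320])
E
```

```text
clock: 7.17
eef_pos: [0.5825, 0.1994, 0.0726]
orientation: [[-0.994, -0.113, 0.0], [-0.113, 0.994, -0.0], [-0.0, -0.0, -1.0]]
ft_force: [-1.8, -2.7, 21.4]
gripper_width: 0.0259
finger_force: 61.3
clock: 7.42
eef_pos: [0.5829, 0.1994, 0.0728]
orientation: [[-0.994, -0.112, 0.001], [-0.112, 0.994, 0.0], [-0.001, -0.0, -1.0]]
ft_force: [0.7, -0.7, 2.8]
gripper_width: 0.0253
finger_force: 69.4
[0.5829 0.1994 0.0728]
[0.5829 0.1995 0.0728]
[[ 0.5637  0.1967  0.066 ]
 [ 0.5674  0.1972  0.0935]
 [ 0.5711  0.1977  0.1127]
 [ 0.5811  0.1988  0.1149]
 [ 0.5918  0.2     0.116 ]
 [ 0.6852  0.21   -0.0009]
 [ 0.7071  0.2124  0.0009]
 [ 0.7313  0.2151  0.0009]
 [ 0.572   0.1981  0.1873]
 [ 0.5729  0.1982  0.1926]]
```

View pics/w5.png

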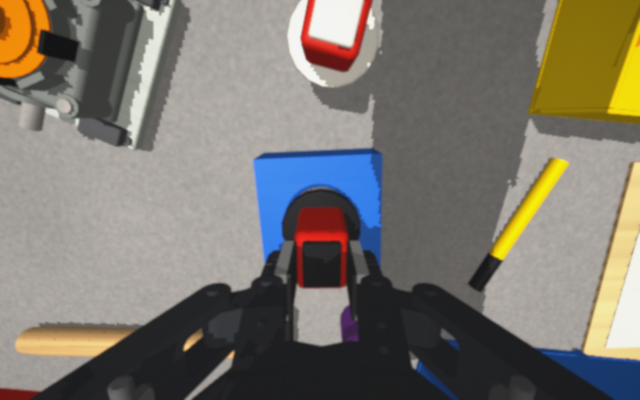

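Fingers hold the red handle at (322,255), width 25 mm, with the tool still in the holder. Now lift and check.

```bash
python3 -m jog '0 0 0 0 0 -.4 -1;0 0 0 0 0 -.8 -1;0 0 0 0 0 -.8 -1;0 0 0 0 0 -.8 -1;0 0 0 0 0 -.8 -1'; python3 -m jog '0 0 0 0 0 0 -1;0 0 0 0 0 0 -1;0 0 0 0 0 0 -1'
python3 - <<'E'
from h import *
s=env.observe(); e=s["eef_pos"]; R=s["orientation"]; print(e,s["ft_force"],s["gripper_width"])
p,P,c=cloud("wrist"); H=hsv(p); L=(P-e)@R   # in tool frame
red=((H[...,0]<8)|(H[...,0]>170))&(H[...,1]>100); 
h=(L[...,2]<-.03)&(L[...,2]>-.06)&(abs(L[...,0])<.03)&(abs(L[...,1])<.013)
t=h&(L[...,2]<-.039)
print("handle in tool frame mm",rect(L,t),np.median(L[t],0))
print("holder",holder(p,P))
col=(L[...,2]>-.004)&(L[...,2]<.012)&(np.hypot(L[...,0],L[...,1])<.04)
print("collar",col.sum(),rect(L,col),np.median(L[col],0) if col.any() else 0)
E
```

```text
clock: 7.93
eef_pos: [0.5813, 0.1994, 0.2166]
orientation: [[-0.994, -0.113, -0.003], [-0.113, 0.994, -0.0], [0.003, 0.0, -1.0]]
ft_force: [0.4, 0.5, -2.3]
gripper_width: 0.0255
finger_force: 69.5
clock: 8.18
eef_pos: [0.5816, 0.1994, 0.2148]
orientation: [[-0.994, -0.113, -0.002], [-0.113, 0.994, -0.0], [0.002, -0.0, -1.0]]
ft_force: [-1.5, 0.9, -2.6]
gripper_width: 0.0255
finger_force: 69.5
[0.5816 0.1994 0.2148] [-1.5305  0.8861 -2.6323] 0.0254766112322401
handle in tool frame mm [-0.6  0.2 26.  31.3 88.9] [ 0.0011 -0.0004 -0.0429]
holder [582.3 198.7  88.2  92.    8.3]
collar 1945 [ 8.4  0.2 35.1 52.9  0.4] [ 0.0147 -0.0006  0.0065]
```

```bash
python3 -m jog '0 0 0 .34 -.94 0 -1;0 0 0 .34 -.94 0 -1;0 0 0 .34 -.94 0 -1;0 0 0 .34 -.94 0 -1;0 0 0 .34 -.94 0 -1' >/dev/null; python3 -m jog '0 0 0 .34 -.94 0 -1;0 0 0 .34 -.94 0 -1;0 0 0 .34 -.94 0 -1;0 0 0 .34 -.94 0 -1;0 0 0 .34 -.94 0 -1'; python3 -m jog '0 0 0 0 0 0 -1;0 0 0 0 0 0 -1;0 0 0 0 0 0 -1'
cat > m.py <<'E'
from h import *
import sys
z=float(sys.argv[1])
s=env.observe(); R=s["orientation"]; d=np.array([.4877,-.1889,z])-s["eef_pos"]
print(s["eef_pos"],"tilt",R[:2,2],"F",s["ft_force"],"T",s["torque"],"units",R.T@d/.04)
E
python3 m.py .2
```

```text
clock: 9.07
eef_pos: [0.4875, -0.1904, 0.2141]
orientation: [[-0.994, -0.113, -0.003], [-0.113, 0.994, 0.002], [0.003, 0.003, -1.0]]
ft_force: [0.9, -0.6, -2.4]
gripper_width: 0.0253
finger_force: 69.7
clock: 9.32
eef_pos: [0.4885, -0.1889, 0.2146]
orientation: [[-0.994, -0.111, -0.003], [-0.111, 0.994, 0.002], [0.003, 0.003, -1.0]]
ft_force: [1.6, -1.2, -2.4]
gripper_width: 0.0254
finger_force: 69.9
[ 0.4885 -0.1889  0.2146] tilt [-0.0029  0.0024] F [ 1.615  -1.2116 -2.4002] T [0.0594 0.0227 0.0164] units [0.019  0.0022 0.3649]
```

```bash
python3 -m jog '0 0 0 .02 0 .5 -1;0 0 0 0 0 .5 -1;0 0 0 0 0 0 -1;0 0 0 0 0 0 -1'; python3 m.py .170
python3 - <<'E'
from h import *
s=env.observe(); e=s["eef_pos"]; R=s["orientation"]
p,P,c=cloud("wrist"); H=hsv(p)
m=(H[...,0]>4)&(H[...,0]<20)&(H[...,1]>150)&(H[...,2]>100)&(np.hypot(P[...,0]-.4885,P[...,1]+.189)<.05)
Q=P[m]; print(m.sum(),rect(P,m))
E=max(cv2.findContours(m.astype(np.uint8),cv2.RETR_EXTERNAL,cv2.CHAIN_APPROX_NONE)[0],key=len)[:,0]
Q=P[E[:,1],E[:,0]]; r=np.hypot(Q[:,0]-.4885,Q[:,1]+.1889); Q=Q[(r>.026)&(r<.033)]
print(len(Q),least_squares(lambda a:np.hypot(Q[:,0]-a[0],Q[:,1]-a[1])-.0293,[.4885,-.189],loss="soft_l1",f_scale=.001).x)
L=(P-e)@R; G=(L[...,2]>.0)&(L[...,2]<.07)&(np.hypot(L[...,0],L[...,1])<.04)&~m
for a,b in ((.0065,.0145),(.016,.03),(.03,.06)):
    g=G&(L[...,2]>a)&(L[...,2]<b); print((a,b),g.sum(),rect(L,g) if g.any() else 0)
cv2.imwrite("pics/w6.png",cv2.resize(p[60:320,190:450],None,fx=2.2,fy=2.2))
E
```

```text
clock: 9.65
eef_pos: [0.4879, -0.1873, 0.1751]
orientation: [[-0.993, -0.115, -0.003], [-0.115, 0.993, 0.002], [0.003, 0.003, -1.0]]
ft_force: [0.1, -1.3, -0.8]
gripper_width: 0.0253
finger_force: 69.9
[ 0.4879 -0.1873  0.1751] tilt [-0.0034  0.0023] F [ 0.078  -1.3473 -0.7914] T [ 0.0256 -0.0533  0.0023] units [ 0.0083 -0.0397  0.1269]
1226 [ 476.2 -191.2   35.3   62.    10.7]
104 [ 0.4888 -0.189 ]
(0.0065, 0.0145) 937 [ 8.3  0.  52.8 35.2 89.8]
(0.016, 0.03) 0 0
(0.03, 0.06) 162 [15.3 -0.3 30.4  7.7 90. ]
```

View pics/w6.png

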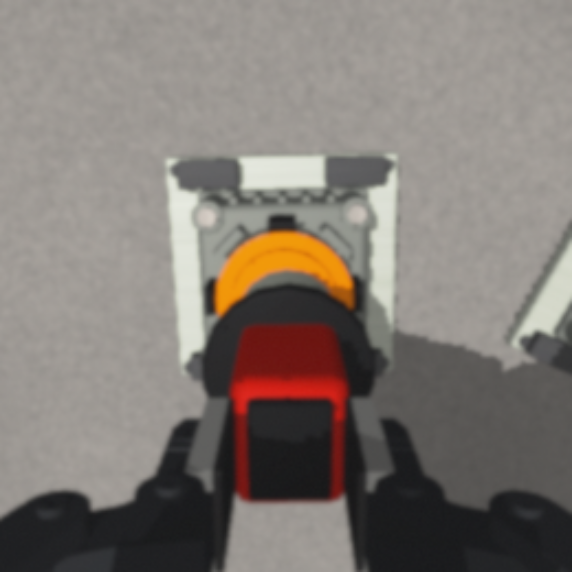

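The tool hangs just over the cover: handle at (290,440) in the crop, cover rim centred under it at about (285,290). I'll correct y by about 1.6 mm, then lower onto the boss.

```bash
python3 -m jog '0 0 0 0 -.04 .05 -1;0 0 0 0 0 0 -1;0 0 0 0 0 0 -1'; python3 m.py .160
```

```text
clock: 9.95
eef_pos: [0.4896, -0.1912, 0.1752]
orientation: [[-0.994, -0.113, 0.001], [-0.113, 0.994, -0.001], [-0.001, -0.001, -1.0]]
ft_force: [-0.2, 0.5, -2.0]
gripper_width: 0.0252
finger_force: 69.9
[ 0.4896 -0.1912  0.1752] tilt [ 0.0013 -0.0006] F [-0.1701  0.5245 -2.0495] T [ 0.018   0.0384 -0.0244] units [0.0407 0.0635 0.3798]
```

```bash
for i in 1 2 3; do python3 -m jog '0 0 0 0 0 0 -1' | grep eef; done; python3 -m jog '0 0 0 .02 .03 .1 -1' | grep eef;  python3 -m jog '0 0 0 0 0 0 -1' | grep eef; python3 -m jog '0 0 0 0 0 0 -1' | grep eef; python3 m.py .160
```

```text
eef_pos: [0.4894, -0.1913, 0.175]
eef_pos: [0.4892, -0.1913, 0.1748]
eef_pos: [0.4891, -0.1913, 0.1746]
eef_pos: [0.4887, -0.1906, 0.1711]
eef_pos: [0.4876, -0.1897, 0.1697]
eef_pos: [0.4877, -0.1898, 0.17]
[ 0.4877 -0.1898  0.17  ] tilt [-0.0007  0.0005] F [-0.4272 -0.0028 -1.3134] T [0.0135 0.036  0.0405] units [-0.0035  0.0227  0.2494]
```

```bash
python3 -m jog '0 0 0 0 .02 .1 -1;0 0 0 0 0 0 -1'|grep -E "eef|ft"; python3 m.py .158
```

```text
eef_pos: [0.4876, -0.189, 0.1656]
ft_force: [-0.5, 0.9, -2.7]
[ 0.4876 -0.189   0.1656] tilt [-0.0008  0.0006] F [-0.532   0.8823 -2.711 ] T [-0.0159 -0.0283  0.0252] units [-0.0032  0.0017  0.1907]
```

```bash
python3 -m jog '0 0 0 0 0 .1 -1;0 0 0 0 0 0 -1'|grep -E "eef|ft";  python3 m.py .156
```

```text
eef_pos: [0.4876, -0.189, 0.1616]
ft_force: [0.3, -0.7, -2.6]
[ 0.4876 -0.189   0.1616] tilt [-0.0008  0.0006] F [ 0.3187 -0.6734 -2.5944] T [ 0.0518 -0.0286 -0.0096] units [-0.0023  0.0034  0.1395]
```

```bash
python3 -m jog '0 0 0 0 0 .1 -1;0 0 0 0 0 0 -1'|grep -E "eef|ft"; python3 -m jog '0 0 0 0 0 .05 -1;0 0 0 0 0 0 -1'|grep -E "eef|ft"; python3 m.py .1525
```

```text
eef_pos: [0.4877, -0.1891, 0.1576]
ft_force: [-0.1, -0.5, -2.2]
eef_pos: [0.4878, -0.1892, 0.156]
ft_force: [0.3, -0.0, -2.6]
[ 0.4878 -0.1892  0.156 ] tilt [-0.0004  0.0003] F [ 0.2711 -0.0082 -2.6431] T [ 0.0002 -0.0466 -0.0036] units [0.0011 0.0068 0.0867]
```

```bash
for i in 1; do python3 -m jog '0 0 0 0 0 .03 -1;0 0 0 0 0 0 -1'|grep -E "eef|ft"; python3 -m jog '0 0 0 0 0 .03 -1;0 0 0 0 0 0 -1'|grep -E "eef|ft"; python3 -m jog '0 0 0 0 0 .03 -1;0 0 0 0 0 0 -1'|grep -E "eef|ft";done
```

```text
eef_pos: [0.4879, -0.1892, 0.155]
ft_force: [-0.8, -0.4, -2.2]
eef_pos: [0.4879, -0.1892, 0.1538]
ft_force: [-0.9, 0.5, -2.2]
eef_pos: [0.488, -0.1893, 0.1527]
ft_force: [0.8, 0.4, -2.0]
```

```bash
python3 -m jog '0 0 0 0 0 .02 -1;0 0 0 0 0 0 -1'|grep -E "eef|ft"; python3 -m jog '0 0 0 0 0 .02 -1;0 0 0 0 0 0 -1'|grep -E "eef|ft"; python3 -m jog '0 0 0 0 0 .02 -1;0 0 0 0 0 0 -1'|grep -E "eef|ft"
```

```text
eef_pos: [0.4881, -0.1894, 0.1521]
ft_force: [0.0, -0.1, -1.4]
eef_pos: [0.4882, -0.1894, 0.1515]
ft_force: [0.5, 0.1, 1.1]
eef_pos: [0.4884, -0.1895, 0.151]
ft_force: [-0.7, -0.0, 4.4]
```

```bash
python3 -m jog '0 0 0 0 0 .02 -1;0 0 0 0 0 0 -1'|grep -E "eef|ft"; python3 -m jog '0 0 0 0 0 .02 -1;0 0 0 0 0 0 -1'|grep -E "eef|ft"; python3 -m jog '0 0 0 0 0 .02 -1;0 0 0 0 0 0 -1'|grep -E "eef|ft";python3 m.py .1445
```

```text
eef_pos: [0.4885, -0.1896, 0.1504]
ft_force: [-0.4, -0.1, 5.2]
eef_pos: [0.4888, -0.1897, 0.1501]
ft_force: [-0.9, 0.0, 7.9]
eef_pos: [0.4884, -0.1893, 0.1488]
ft_force: [0.0, 1.4, 1.7]
[ 0.4884 -0.1893  0.1488] tilt [ 0.0016 -0.0003] F [0.0037 1.4052 1.7442] T [ 0.3422  0.0843 -0.0219] units [0.0172 0.0127 0.1068]
```

```bash
python3 -m jog '0 0 0 .01 .01 .02 -1;0 0 0 0 0 0 -1'|grep -E "eef|ft"; python3 -m jog '0 0 0 0 0 .02 -1;0 0 0 0 0 0 -1'|grep -E "eef|ft"; python3 -m jog '0 0 0 0 0 .02 -1;0 0 0 0 0 0 -1'|grep -E "eef|ft";python3 m.py .1445
```

```text
eef_pos: [0.4869, -0.1885, 0.1464]
ft_force: [-0.8, 0.7, -2.9]
eef_pos: [0.4869, -0.1886, 0.1454]
ft_force: [0.9, 0.1, -2.6]
eef_pos: [0.4873, -0.1888, 0.1451]
ft_force: [-0.8, -0.4, -2.6]
[ 0.4873 -0.1888  0.1451] tilt [-0.0006  0.0004] F [-0.805  -0.3658 -2.5762] T [-0.0119 -0.0668 -0.0214] units [-0.0088 -0.0037  0.0151]
```

```bash
python3 -m jog '0 0 0 0 0 .015 -1;0 0 0 0 0 0 -1'|grep -E "eef|ft"; python3 -m jog '0 0 0 0 0 .01 -1;0 0 0 0 0 0 -1'|grep -E "eef|ft"; python3 -m jog '0 0 0 0 0 .01 -1;0 0 0 0 0 0 -1'|grep -E "eef|ft"
```

```text
eef_pos: [0.4876, -0.1889, 0.145]
ft_force: [-0.5, 1.2, -1.5]
eef_pos: [0.4877, -0.189, 0.1449]
ft_force: [-0.0, -0.2, 0.6]
eef_pos: [0.4879, -0.1891, 0.1449]
ft_force: [-1.7, -0.3, 4.0]
```

```bash
python3 -m jog '0 0 0 0 0 .01 -1;0 0 0 0 0 0 -1;0 0 0 0 0 0 -1'|grep -E "eef|ft"; python3 -m jog '0 0 0 0 0 .01 -1;0 0 0 0 0 0 -1;0 0 0 0 0 0 -1'|grep -E "eef|ft"
```

```text
eef_pos: [0.4879, -0.1892, 0.1449]
ft_force: [-0.3, 1.2, 7.2]
eef_pos: [0.4881, -0.1892, 0.1448]
ft_force: [-1.6, 0.6, 9.2]
```

```bash
python3 -m jog '0 0 0 0 0 .01 -1;0 0 0 0 0 0 -1;0 0 0 0 0 0 -1'|grep -E "eef|ft"; python3 -m jog '0 0 0 0 0 0 -1;0 0 0 0 0 0 -1;0 0 0 0 0 0 -1'|grep -E "eef|ft"; python3 m.py .1445
```

```text
eef_pos: [0.4882, -0.1893, 0.1448]
ft_force: [-2.8, 1.9, 12.0]
eef_pos: [0.4882, -0.1893, 0.1448]
ft_force: [-1.8, 0.4, 11.5]
[ 0.4882 -0.1893  0.1448] tilt [ 0.0025 -0.0013] F [-1.7807  0.3515 11.4699] T [ 0.3949  0.6857 -0.0097] units [0.0111 0.0113 0.0083]
```

```bash
for i in 1; do python3 -m jog '0 0 0 0 0 0 -1;0 0 0 0 0 0 -1;0 0 0 0 0 0 -1;0 0 0 0 0 0 -1;0 0 0 0 0 0 -1'|grep -E "clock|ft"; python3 -m jog '0 0 0 0 0 0.002 -1;0 0 0 0 0 0 -1;0 0 0 0 0 0 -1;0 0 0 0 0 0 -1;0 0 0 0 0 0 -1'|grep -E "clock|ft"; python3 -m jog '0 0 0 0 0 0 -1;0 0 0 0 0 0 -1;0 0 0 0 0 0 -1;0 0 0 0 0 0 -1;0 0 0 0 0 0 -1'|grep -E "clock|ft"; done
```

```text
clock: 15.03
ft_force: [-2.8, 0.6, 12.0]
clock: 15.45
ft_force: [-2.3, 1.1, 12.1]
clock: 15.87
ft_force: [-2.1, 0.9, 11.9]
```

Held at about 14.5 N for over a second. Now rise straight off and check the cover.

```bash
python3 -m jog '0 0 0 0 0 -.1 -1;0 0 0 0 0 -.2 -1;0 0 0 0 0 -.3 -1;0 0 0 0 0 -.5 -1;0 0 0 0 0 -.7 -1'|grep -E "eef|ft"; python3 -m jog '0 0 0 .4 0 -.4 -1;0 0 0 .7 0 0 -1;0 0 0 .7 0 0 -1;0 0 0 0 0 0 -1;0 0 0 0 0 0 -1'|grep -E "eef|ft"
python3 - <<'E'
from h import *
s=env.observe(); e=s["eef_pos"]; R=s["orientation"]
p,P,c=cloud("wrist"); H=hsv(p); z=P[...,2]
Rr=np.hypot(P[...,0]-.4885,P[...,1]+.189)
m=(H[...,0]>4)&(H[...,0]<20)&(H[...,1]>150)&(H[...,2]>100)&(Rr<.05)
print(m.sum(), "face",np.nanmedian(z[m&(Rr>.014)&(Rr<.02)]),"rim",np.nanmedian(z[m&(Rr>.0245)&(Rr<.0285)]),"top",np.nanpercentile(z[m],98) if m.any() else 0)
q=P[m&(Rr>.013)&(Rr<.021)]; A=np.c_[q[:,:2]-q[:,:2].mean(0),np.ones(len(q))]; print("tilt",np.linalg.lstsq(A,q[:,2],rcond=None)[0])
L=(P-e)@R; t=(L[...,2]<-.039)&(L[...,2]>-.06)&(abs(L[...,0])<.03)&(abs(L[...,1])<.013); print("handle",rect(L,t))
d=np.array([.5829,.1994,e[2]])-e; print(e,"to holder units",R.T@d/.04)
cv2.imwrite("pics/w7.png",cv2.resize(p[30:330,150:490],None,fx=2,fy=2))
E
```

```text
eef_pos: [0.486, -0.188, 0.2134]
ft_force: [0.3, -0.3, -2.8]
eef_pos: [0.415, -0.197, 0.2311]
ft_force: [0.1, -0.1, -1.8]
0 face nan rim nan top 0
tilt [0. 0. 0.]
handle [-0.6  0.2 26.  31.4 88.7]
[ 0.415  -0.197   0.2311] to holder units [-5.2723  9.3818  0.002 ]
  return np.nanmean(a, axis, out=out, keepdims=keepdims)
<stdin>:7: RuntimeWarning: Mean of empty slice.
  ret = um.true_divide(
```

View pics/w7.png

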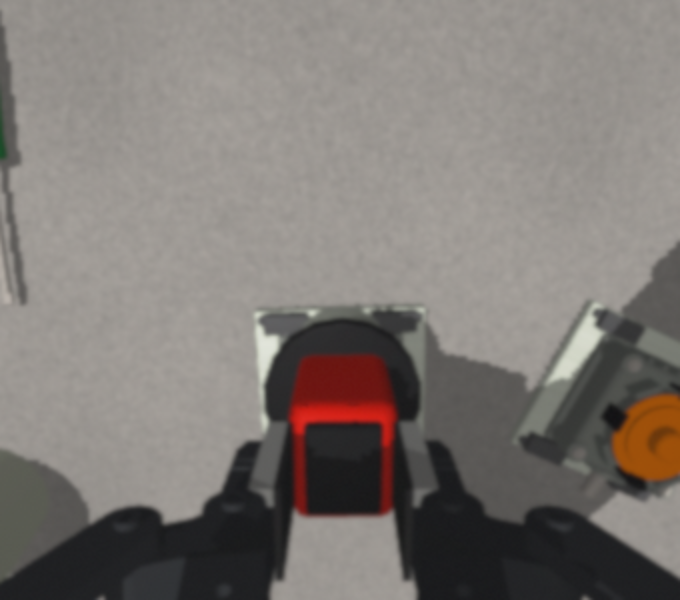

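The hanging tool hides the cover from here: only the plate shows, at (340,370). I'll look again on the way to the holder.

```bash
python3 -m jog '0 0 0 -.7 .2 0 -1;0 0 0 -.9 .3 0 -1;0 0 0 -.9 .4 0 -1;0 0 0 -.9 .4 0 -1;0 0 0 0 0 0 -1'|grep -E "eef|ft"
python3 - <<'E'
from h import *
s=env.observe(); e=s["eef_pos"]; R=s["orientation"]
p,P,c=cloud("wrist"); H=hsv(p); z=P[...,2]
Rr=np.hypot(P[...,0]-.4885,P[...,1]+.189)
m=(H[...,0]>4)&(H[...,0]<20)&(H[...,1]>130)&(H[...,2]>80)&(Rr<.05)
print(m.sum()); q=P[m&(Rr>.013)&(Rr<.021)]
if len(q):
    print("face",np.nanmedian(q[:,2]),"rim",np.nanmedian(z[m&(Rr>.0245)&(Rr<.0285)]),"top",np.nanpercentile(z[m],98),"rect",rect(P,m))
    A=np.c_[q[:,:2]-q[:,:2].mean(0),np.ones(len(q))]; print("tilt",np.linalg.lstsq(A,q[:,2],rcond=None)[0])
d=np.array([.5829,.1994,e[2]])-e; print(e,"to holder units",R.T@d/.04)
cv2.imwrite("pics/w8.png",p)
E
```

```text
eef_pos: [0.5513, -0.1266, 0.229]
ft_force: [-0.0, -0.7, -2.0]
1009
face 0.08053929741303037 rim 0.07761197887250543 top 0.09276529210451918 rect [ 488.4 -188.    61.7   59.1    7.6]
tilt [-0.0064 -0.0309  0.0806]
[ 0.5513 -0.1266  0.229 ] to holder units [-1.7457  8.0012  0.0199]
```

```bash
python3 -m jog '0 0 0 -.19 .89 0 -1;0 0 0 -.19 .89 0 -1;0 0 0 -.19 .89 0 -1;0 0 0 -.19 .89 0 -1;0 0 0 -.19 .89 0 -1'|grep -E "eef"; python3 -m jog '0 0 0 -.2 .89 0 -1;0 0 0 -.2 .89 0 -1;0 0 0 -.2 .89 0 -1;0 0 0 -.2 .89 0 -1;0 0 0 0 0 0 -1'|grep -E "eef"; python3 -m jog '0 0 0 0 0 0 -1;0 0 0 0 0 0 -1'|grep -E "eef"
sed -i 's/z=float(sys.argv\[1\])/z=float(sys.argv[1]); X,Y=(.4877,-.1889) if len(sys.argv)<3 else (.5835,.1994)/;s/\[.4877,-.1889,z\]/[X,Y,z]/' m.py; python3 m.py .13 h
python3 - <<'E'
from h import *
p,P,c=cloud("wrist"); print(holder(p,P))
E
```

```text
eef_pos: [0.5628, 0.0524, 0.2306]
eef_pos: [0.5786, 0.2022, 0.2301]
eef_pos: [0.5785, 0.196, 0.2304]
[0.5785 0.196  0.2304] tilt [-0.001  -0.0007] F [ 0.0191  0.3344 -2.5274] T [-0.0002  0.0008 -0.0721] units [-0.1364  0.0722  2.5094]
[584.  199.3  91.4  92.    8.8]
```

```bash
python3 -m jog '0 0 0 -.13 .07 .7 -1;0 0 0 0 0 .7 -1;0 0 0 0 0 .7 -1;0 0 0 0 0 .5 -1;0 0 0 0 0 .2 -1'|grep -E "eef"; python3 -m jog '0 0 0 0 0 0 -1;0 0 0 0 0 0 -1'|grep -E "eef|ft"; python3 m.py .11 h
```

```text
eef_pos: [0.5814, 0.1973, 0.1154]
eef_pos: [0.584, 0.1986, 0.1196]
ft_force: [-0.5, 0.9, -2.2]
[0.584  0.1986 0.1196] tilt [0.0003 0.0001] F [-0.511   0.8892 -2.2039] T [ 0.0596 -0.0316  0.0213] units [0.0094 0.0215 0.2402]
```

```bash
python3 -m jog '0 0 0 0 .02 .15 -1;0 0 0 0 0 .15 -1;0 0 0 0 0 .1 -1;0 0 0 0 0 0 -1'|grep -E "eef|ft"; python3 m.py .08 h
```

```text
eef_pos: [0.5831, 0.2004, 0.1023]
ft_force: [-1.1, -0.2, -1.5]
[0.5831 0.2004 0.1023] tilt [-0.0007 -0.0001] F [-1.0953 -0.2133 -1.5139] T [ 0.0043  0.0865 -0.0164] units [-0.0065 -0.0247  0.5585]
```

```bash
python3 -m jog '0 0 0 0 -.02 .15 -1;0 0 0 0 0 .15 -1;0 0 0 0 0 .15 -1;0 0 0 0 0 0 -1'|grep -E "eef|ft"; python3 m.py .076 h
```

```text
eef_pos: [0.5825, 0.1994, 0.0831]
ft_force: [-0.5, -0.4, -1.9]
[0.5825 0.1994 0.0831] tilt [-0.0025 -0.0004] F [-0.4991 -0.419  -1.9408] T [-0.0363  0.0574 -0.0198] units [-0.0251 -0.0032  0.1776]
```

```bash
python3 -m jog '0 0 0 -.02 0 .15 -1;0 0 0 0 0 0 -1'|grep -E "eef|ft"; python3 -m jog '0 0 0 0 0 .05 -1;0 0 0 0 0 0 -1'|grep -E "eef|ft"; python3 -m jog '0 0 0 0 0 .04 -1;0 0 0 0 0 0 -1'|grep -E "eef|ft"
```

```text
eef_pos: [0.584, 0.1996, 0.0777]
ft_force: [0.5, -0.3, -1.6]
eef_pos: [0.5843, 0.1997, 0.0766]
ft_force: [0.2, -0.7, -2.3]
eef_pos: [0.5844, 0.1997, 0.0752]
ft_force: [-0.2, 0.6, -2.2]
```

```bash
python3 -m jog '0 0 0 0 0 .04 -1;0 0 0 0 0 0 -1'|grep -E "eef|ft"; python3 -m jog '0 0 0 0 0 .03 -1;0 0 0 0 0 0 -1'|grep -E "eef|ft"; python3 -m jog '0 0 0 0 0 .02 -1;0 0 0 0 0 0 -1'|grep -E "eef|ft"
```

```text
eef_pos: [0.5844, 0.1997, 0.0736]
ft_force: [1.1, 0.2, -1.7]
eef_pos: [0.5847, 0.1997, 0.0729]
ft_force: [1.0, -0.2, 0.4]
eef_pos: [0.5851, 0.1997, 0.0728]
ft_force: [-1.5, -0.9, 5.6]
```

The tool is on the floor of the hole. Release.

```bash
python3 -m jog '0 0 0 0 0 0 1;0 0 0 0 0 0 1;0 0 0 0 0 0 1;0 0 0 0 0 0 1;0 0 0 0 0 0 1'|grep -E "eef|ft|grip"; python3 -m jog '0 0 0 0 0 0 1;0 0 0 0 0 0 1;0 0 0 0 0 0 1;0 0 0 0 0 0 1'|grep -E "eef|ft|grip"; python3 m.py .0728 h
```

```text
eef_pos: [0.5843, 0.1997, 0.0715]
ft_force: [0.6, 0.1, -0.5]
gripper_width: 0.0835
eef_pos: [0.5844, 0.1997, 0.0717]
ft_force: [-0.1, 0.0, 0.1]
gripper_width: 0.0857
[0.5844 0.1997 0.0717] tilt [0.     0.0001] F [-0.0662  0.0363  0.1162] T [-0.0458 -0.0071 -0.043 ] units [ 0.0232 -0.0048 -0.0276]
```

Rise straight up, check the tool, then move over the unit for a last check of the cover.

```bash
python3 -m jog '0 0 0 0 0 -.4 1;0 0 0 0 0 -.9 1;0 0 0 0 0 -.9 1;0 0 0 0 0 -.9 1;0 0 0 0 0 -.9 1'|grep -E "eef|ft"; python3 -m jog '0 0 0 0 0 -.5 1;0 0 0 0 0 0 1;0 0 0 0 0 0 1'|grep -E "eef|ft|clock"
python3 - <<'E'
from h import *
p,P,c=cloud("wrist"); print(tool(P),holder(p,P))
E
python3 -m jog '0 0 0 .34 -.93 0 1;0 0 0 .34 -.93 0 1;0 0 0 .34 -.93 0 1;0 0 0 .34 -.93 0 1;0 0 0 .34 -.93 0 1' >/dev/null; python3 -m jog '0 0 0 .34 -.93 0 1;0 0 0 .34 -.93 0 1;0 0 0 .34 -.93 0 1;0 0 0 .34 -.93 0 1;0 0 0 0 0 0 1' | grep eef
python3 - <<'E'
from h import *
for k in range(2):
    p,P,c=cloud("wrist"); z=P[...,2]; R0=np.hypot(P[...,0]-.4885,P[...,1]+.189)
    uv=np.argwhere(R0<.008).mean(0)[::-1]; o=cover(p,P,uv); print(o)
    q=P[(R0>.013)&(R0<.021)]; q=q[abs(q[:,2]-o["face"])<.004]
    A=np.c_[q[:,:2]-q[:,:2].mean(0),np.ones(len(q))]; print("tilt",len(q),np.linalg.lstsq(A,q[:,2],rcond=None)[0])
    q=P[(R0>.045)&(R0<.085)&(abs(z-.0245)<.004)]; A=np.c_[q[:,:2]-q[:,:2].mean(0),np.ones(len(q))]; print("plate",len(q),np.linalg.lstsq(A,q[:,2],rcond=None)[0])
u,v=[int(a) for a in uv]; cv2.imwrite("pics/w9.png",cv2.resize(p[max(v-70,0):v+70,u-80:u+80],None,fx=4,fy=4))
E
```

```text
eef_pos: [0.584, 0.1996, 0.2333]
ft_force: [1.1, 0.1, 0.2]
clock: 21.93
eef_pos: [0.5854, 0.1999, 0.2533]
ft_force: [1.0, -0.1, 0.1]
(array([585.8, 199.6,  33.2,  27.7,   7.2]), array([0.1148, 0.1167])) [584.5 199.4  91.8  92.1   9. ]
eef_pos: [0.4981, -0.1524, 0.2493]
{'ztop': np.float64(0.09298507977614), 'boss': array([ 0.4882, -0.187 ,  0.0095]), 'boss_n': 47, 'rim': array([ 0.4886, -0.1877,  0.0288]), 'rim_n': 137, 'face': np.float64(0.08052371556463112), 'rimz': np.float64(0.07759412238999658)}
tilt 588 [-0.0003 -0.0006  0.0805]
plate 1874 [ 0.0005 -0.0007  0.0244]
{'ztop': np.float64(0.09316254439730433), 'boss': array([ 0.4881, -0.187 ,  0.0095]), 'boss_n': 47, 'rim': array([ 0.4885, -0.1877,  0.0289]), 'rim_n': 139, 'face': np.float64(0.08046299517111904), 'rimz': np.float64(0.07761758984058748)}
tilt 594 [-0.0008 -0.0003  0.0804]
plate 1858 [0.001  0.001  0.0245]
```

View pics/w9.png

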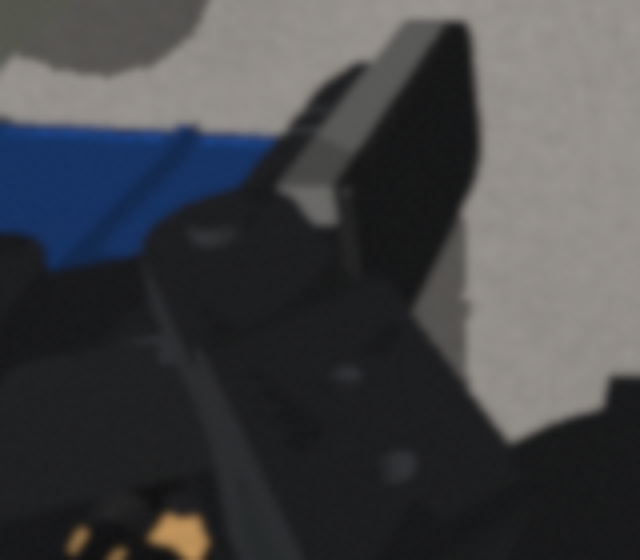

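The crop missed (it shows a finger), but the measurements settle it. The cover face is 56 mm above the plate top, exactly home, with tilt below 0.001. The tool stands upright about 1.3 mm from the holder's centre.

```bash
python3 -c "
from cell import env
print(env.finish_job())"
```

```text
the job is handed in; nothing more can be done
None
```

The cover clicked home and measures level on its seat, and it was held at about 14.5 N for over a second. The red tool is back upright in its holder and released, and the job is handed in at about 23 s; no verdict was returned.

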